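# Shift the block shaker into third gear

### The arm

A 6-joint arm with a two-finger parallel gripper is mounted at the origin on the work surface. World frame = base frame: x ahead of the robot, y to its left, z up, the work surface at z = 0. Lengths are in m, angles in rad, forces in N, time in s.
With the tool pointing down it reaches from about 0.325 to 0.9 m from the base axis. Payload 6.1 kg.
Tool frame: the origin (TCP) lies between the finger pads; the fingertips stand ctrl.tips_ahead ahead of it and the grasp point (between the pads) lies 3 mm ahead of it (ctrl.tips_ahead is the distance from the TCP to the fingertips, in m); x points along the fingers, y is the direction in which the jaws open and shut, and the axes are right-handed (so a half turn about x gives the same grasp; the last joint's range is limited). The gripper opens to 85 mm and grips with 20 to 120 N. Pads are 22 mm wide; open, the fingers measure 114 mm over their backs; the gripper's body (76 mm by 85 mm) begins 54 mm behind the grasp point. The pads swing forward as they close: fully open they stand 13 mm farther back than shut.
Start: joints at [1.086, 0.22, 1.526, -0, 1.395, -0.126], TCP at [0.219, 0.585, 0.253] pointing down, gripper open.
Joint ranges: [-2.98, 2.98], [-0.91, 2.08], [0.09, 2.57], [-1.24, 4.39], [0.2, 2.65], [-2.68, 2.68]. Speed limits (rad/s): [2.57, 2.57, 3.01, 3.14, 3.14, 3.14].

### API

Orientations are given as a unit quaternion [x, y, z, w].
In Python, from workcell import ctrl gives the robot as it stands. Calls block until the motion is done:
- ctrl.goto(position, orientation): joint-space move of the TCP to a pose.
- ctrl.servo_line(position, rot=None, v=0.15, contact_N=None): straight line of the TCP; rot=None keeps the orientation; v is the mean speed in m/s. With contact_N (N) it stops when the force on the tool has changed by that much, and returns True; else False.
- ctrl.move_j(angles): joint-space move.
- ctrl.grip(opening, f_grip=None): finger opening in m; f_grip is the grip in N (None keeps the last); returns when the fingers have stopped.
- ctrl.hold(seconds).
- ctrl.ik(position, orientation): joint angles nearest the present ones, or None.
- ctrl.get_obs(): the state.
- ctrl.read_camera(name): name is "scene" or "side" or "wrist"; returns a dict with "image" (420x560x3 uint8, blue, green, red), "fx", "fy", "cx", "cy" (pixels), "eye" and "attitude" of the camera in the world. Camera axes: x right, y down, z forward; pixel columns grow to the right and rows downward; lengths in m; the calibration is good to about 2 mm. The wrist camera is an equidistant fisheye: a pixel r from the principal point sees the ray r / f radians off the axis. A picture is of the moment at which its call begins. There is no depth.
A pose or a line that the arm cannot do raises ctrl.IKError and nothing moves.
- ctrl.sign_off(): hands the job in, once; it reports no verdict.
Trained networks look in a picture, given as the dict that the camera call returned (one of the last four; its "shot" number tells which), for a name from the list of things; names that differ only in an ending like _2 or _b are one class to them, and where a whole thing is asked for, a point or a joint stands for the part that bears it (a point fixed in the world has none). Each returns a list of dicts, best first, with "confidence" (0 to 1); they miss things now and then, are a little off and sometimes report something else, mostly with a low value. They report only what shows in the picture. A call takes as long as a camera call.
- ctrl.regions_of(picture, query): "region" (420x560 bool, what is visible of it) and "position" ([column, row] in pixels, amid what is visible of it).
The state is a dict: "t": time; "joint_positions": joint angles; "joint_vel": joint speeds; "tau": joint torques, N m; "tcp_pos": TCP position; "eef_rot": TCP orientation; "contact_force": force on the tool from outside, world axes, zero at the start; "wrist_torque": the same for the moment, N m; "gripper_width": finger opening in m.
Only numpy, scipy, OpenCV 4.12 (cv2) and the standard library are available. Lean on these libraries where they do the work, as an engineer would, in place of code of your own. Each camera call takes 0.05 s, during which the arm holds its last target.

### The job

Put the tube-block shaker into third gear: with closed fingertips or the outside of the fingers, gently push its gear lever along the left-hand slot to the crossing of the H-shaped gate, across to the right, then forward (away from you) fully home into the third slot, the one with three dots, and let go. Only push the lever, never grip it; do not let it go into the fourth slot on the way, and leave the vials, jar and tube block undisturbed.

Things in the scene. Friction and masses are not known exactly. Their poses are not given: they have to be found in the camera images.
- shaker: block shaker, a fixed white bench machine, turned up to 0.35 rad about z. Origin on the bench directly under the centre of the gate; x axis forward (away from the operator), y left, z up. Housing x -110..150, y -130..270, deck top z = 105 mm. Its tube block (fixed, with vials) stands at x -50..120, y 112..262 mm, up to z = 176
- gate (a point): centre of the gate's top face, 115 mm above the bench, axes as the shaker's. Aluminium plate 120 (x) x 100 mm with an H opening: slots along x, 16 mm wide, at y = +20 (left) and -20 (right), x -30..30, joined at x = 0 by a crossing 20 mm wide between two tongues with rounded corners (4 mm). Raised dots at the slot ends: 1 left forward, 2 left rear, 3 right forward, 4 right rear
- handle: gear lever: 10 mm steel shaft with a black plastic grip 27 mm in diameter. Origin at its pivot, on the shaker's z axis 10 mm above the bench; z runs up the shaft. Grip from 142 to 194 mm along it (full diameter 152 to 186); upright, its top is 204 mm above the bench. About 3 N at the grip moves it; it stays where left (no spring). Keep each push under 36 N
- grip_mid (a point): middle of the grip, on the lever's axis 170 mm from its pivot. With a = lever_across and f = lever_fore, a point L along the lever lies at x = L cos a sin f, y = -L sin a, z = 10 mm + L cos a cos f in the shaker's frame
- lever_fore (a joint): forward tilt of the lever (rad): 0 at the crossing, + forward (shaker +x), stops at -0.24 and +0.24 (the ends of the slots; +0.24 is fully home forward). Starts anywhere along the left-hand slot. The lever can cross only within about 0.05 of 0 (the rounded corners guide it up to about 0.08)
- lever_across (a joint): sideways tilt of the lever (rad): + to the right (shaker -y), about -0.20 in the left-hand slot and +0.20 in the right-hand slot (play 0.17 to 0.22 either side)
- vial_a: loose screw-cap vial, clear with a white cap, 24 mm across and 47 mm tall, standing on the shaker's deck to the right of the gate; origin at the centre of its underside. Leave it alone
- vial_b: loose screw-cap vial, clear with a white cap, 24 mm across and 47 mm tall, standing on the shaker's deck to the right of the gate; origin at the centre of its underside. Leave it alone
- jar: loose small jar with a white cap, 36 mm across and 50 mm tall, standing on the deck at the front left, near the operator; origin at the centre of its underside. Leave it alone
- block: loose aluminium tube block 90 x 60 x 45 mm with six holes, standing on the bench to the right of the shaker; origin at the centre of its underside. Leave it alone

How it is judged:
By the outcome, as a careful person would: the job done as asked, in the order asked, and still so for the second after the job is handed in, with the robot touching nothing.
It also fails if it takes over 51 s, if anything falls off the work surface, if the arm or the gripper's body presses on something with over 40 N, if the wrist force passes 120 N, or if a joint passes its speed limit or range.

## Working session

There is one attempt and no reset: what is moved stays moved. The work goes in short steps, each a Python script; the robot and the scene stay as the last script left them, time stands still between calls to the robot, and variables do not carry over. Pictures are saved under pics/ and viewed, and the job is handed in when it is done.

```bash
ls; mkdir -p pics
python3 - <<'E'
from workcell import ctrl
import cv2,numpy as np
print(ctrl.tips_ahead)
o=ctrl.get_obs();print(o['t'],o['tcp_pos'],o['eef_rot'],o['gripper_width'])
for n in ['scene','side','wrist']:
    p=ctrl.read_camera(n);cv2.imwrite(f'pics/{n}0.png',p['image']);print(n,p['shot'],p['fx'],p['fy'],p['cx'],p['cy'],p['eye'],p['attitude'])
    for q in (['shaker','gate','handle','grip_mid'] if n!='wrist' else ['handle']):
        for r in ctrl.regions_of(p,q)[:2]: print(q,r['confidence'],r['position'],r['region'].sum())
print(ctrl.get_obs()['t'])
E
```

```text
pics
0.022
0.0 [0.21919125 0.5847094  0.2521941 ] [ 0.12550881  0.69597645 -0.12682616  0.69554255] 0.08523942262913152
scene 1 533.1261870423685 533.1261870423685 279.71590912000426 209.88117637551537 [1.06915987 0.2407125  0.81681804] [ 0.45149003  0.82496048 -0.29977506 -0.16041156]
shaker 0.7 [331.6, 254.7] 35732
gate 0.9 [328.1, 258.3] 35565
handle 0.95 [300.9, 205.8] 372
grip_mid 0.79 [301.7, 209.0] 397
side 2 443.0051463711635 443.0051463711635 280.1871755401971 209.19651231188632 [0.40643878 0.40440287 0.69275422] [-0.14816923  0.92304176 -0.3485926   0.06725313]
shaker 0.96 [257.5, 285.0] 37049
gate 0.84 [257.2, 286.9] 36711
handle 0.78 [265.0, 208.5] 474
grip_mid 0.8 [265.0, 205.2] 531
wrist 3 325.19226210127806 325.19226210127806 284.6477380136414 212.28771450090062 [0.14144662 0.61455274 0.37357357] [0.81100038 0.56232469 0.09187902 0.13276886]
0.6
```

View pics/scene0.png

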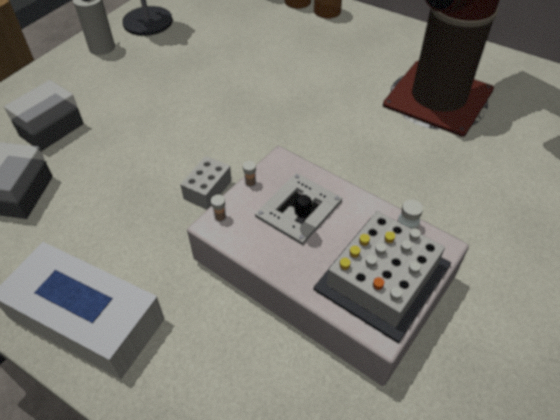

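View pics/side0.png

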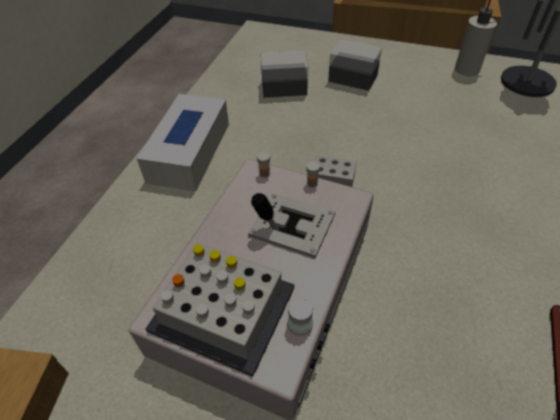

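Scene and side show the shaker with the lever in the left slot: grip at about (302,207) in scene and (264,206) in side. I'll zoom in for the gate corners.

Run:
```python
import cv2,numpy as np
def f(n,x,y,w,h,s):
    i=cv2.imread(f'pics/{n}0.png')[y:y+h,x:x+w];i=cv2.resize(i,None,fx=s,fy=s,interpolation=cv2.INTER_CUBIC)
    i=cv2.convertScaleAbs(i,alpha=1.3)
    for k in range(0,w,10):
        cv2.putText(i,str(x+k),(k*s,8),0,.3,(0,0,255),1);cv2.line(i,(k*s,8),(k*s,14),(0,0,255),1)
    for k in range(0,h,10):
        cv2.putText(i,str(y+k),(0,k*s),0,.3,(0,0,255),1);cv2.line(i,(16,k*s),(22,k*s),(0,0,255),1)
    cv2.imwrite(f'pics/{n}0z.png',i)
f('scene',245,165,110,85,7);f('side',235,180,110,80,7)
```

```text
(no output)
```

View pics/scene0z.png

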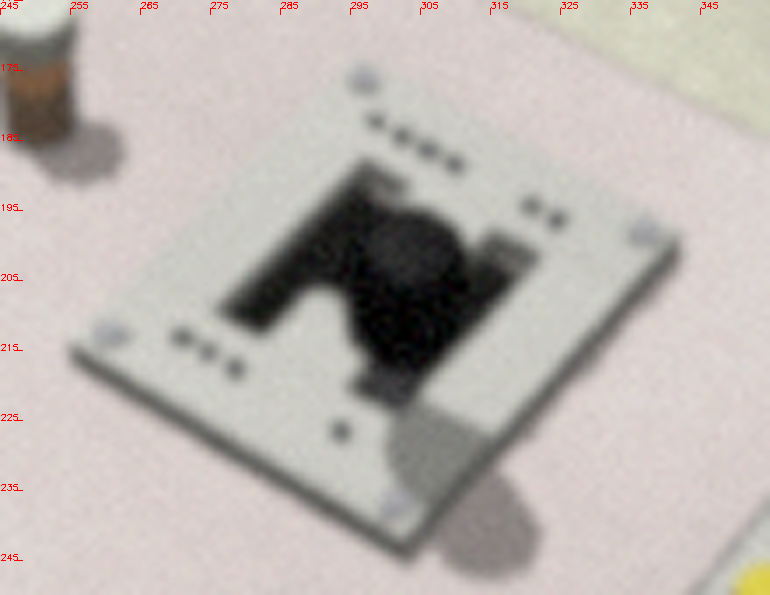

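View pics/side0z.png

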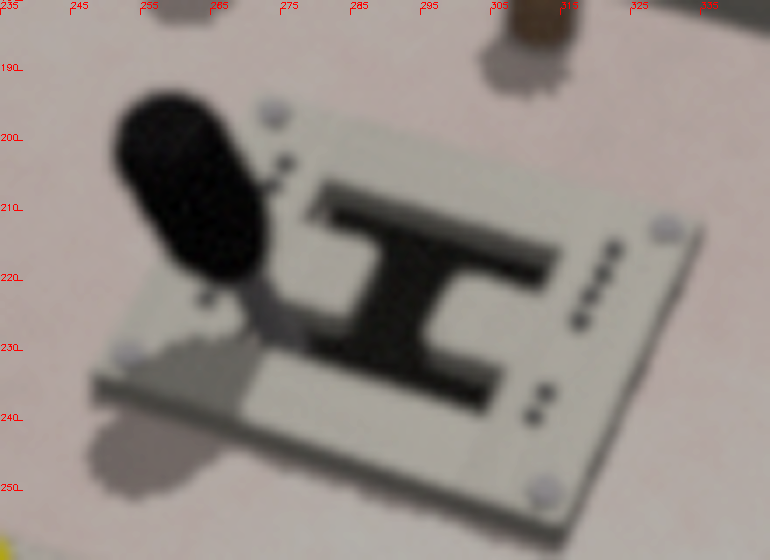

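View pics/wrist0.png

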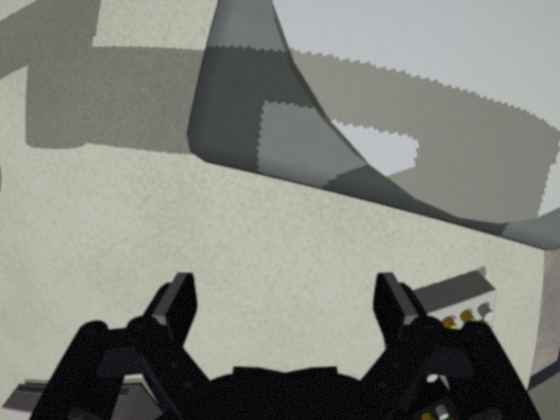

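Gate corners can be read off. Lever stands in the left slot, forward end (shaft next to the 1-dot). Now fit the shaker pose and the lever angles.

```bash
cat > h.py <<'E'
import numpy as np
from scipy.spatial.transform import Rotation as R
def proj(c,P):
    P=np.atleast_2d(P); q=R.from_quat(c['att']).inv().apply(P-c['eye'])
    return np.c_[c['fx']*q[:,0]/q[:,2]+c['cx'], c['fx']*q[:,1]/q[:,2]+c['cy']]
S=dict(fx=533.1261870423685,cx=279.71590912,cy=209.88117637551537,eye=np.array([1.06915987,0.2407125,0.81681804]),att=[0.45149003,0.82496048,-0.29977506,-0.16041156])
D=dict(fx=443.0051463711635,cx=280.1871755401971,cy=209.19651231188632,eye=np.array([0.40643878,0.40440287,0.69275422]),att=[-0.14816923,0.92304176,-0.3485926,0.06725313])
def s2w(p,P):  # p=(x,y,yaw)
    P=np.atleast_2d(P); return R.from_euler('z',p[2]).apply(P)+[p[0],p[1],0]
def lev(L,a,f): return np.array([L*np.cos(a)*np.sin(f),-L*np.sin(a),.010+L*np.cos(a)*np.cos(f)])
E
python3 - <<'E'
from h import *
from scipy.optimize import least_squares
A=[(-60,50,342.4,199.3),(60,-50,255,214.6),(60,50,303.1,242.6),(30,-28,276.1,209.3),(30,-12,282.4,212.7),(-30,-28,297.1,187.9),(-30,28,321.9,201.9),(-30,12,315,198.1),(30,28,302.4,222.9),(30,12,295.4,219.6)]
B=[(60,50,248.6,233.6),(-60,50,315.4,255.4),(-60,-50,335.3,212.9),(30,-28,281.4,206),(-30,-28,315,215.7),(-30,-12,312.6,221.7),(30,-12,279,211.4),(-30,12,306.9,232.9),(-30,28,304.7,239)]
A,B=np.array(A),np.array(B)
def P(X): return np.c_[X[:,:2]/1000,np.full(len(X),.115)]
def rs(p,X,c): return proj(c,s2w(p,P(X)))-X[:,2:]
for nm,sel in [('both',(A,B)),('S',(A,B[:0])),('D',(A[:0],B))]:
    r=least_squares(lambda p:np.r_[rs(p,sel[0],S).ravel(),rs(p,sel[1],D).ravel()],[.6,.0,0],loss='soft_l1')
    print(nm,r.x)
    if nm=='both': print(rs(r.x,A,S).round(1).tolist());print(rs(r.x,B,D).round(1).tolist()); p=r.x
# lever: grip silhouette centres
for c,uv in((S,(301.5,207.5)),(D,(264.5,206))):
    pass
r=least_squares(lambda q:np.r_[proj(S,s2w(p,lev(.170,*q)))[0]-(301.8,208),proj(D,s2w(p,lev(.17,*q)))[0]-(263,206)],[-.2,.2])
print('lever a f',r.x,r.fun, s2w(p,lev(.17,*r.x)))
E
```

```text
both [ 0.55317441 -0.05563053 -0.07119477]
[[0.3, -2.3], [0.1, -1.2], [-0.0, -1.0], [-0.1, -0.9], [1.1, 0.0], [-0.7, -0.3], [0.8, -0.1], [0.0, -0.4], [0.3, 0.8], [-0.5, -0.4]]
[[-0.9, -0.3], [0.2, -0.1], [-0.1, -1.5], [0.9, -0.1], [-0.5, -0.2], [-1.3, 0.5], [-0.3, 0.9], [-0.6, -0.5], [-1.8, 0.5]]
S [ 0.55429519 -0.0551952  -0.07156523]
D [ 0.55236585 -0.0557787  -0.07087401]
lever a f [-0.18829056  0.24093634] [ 0.2381203  -1.66695347 -1.61138957  0.15649986] [[ 0.59518411 -0.02672506  0.17217169]]
```

Shaker found at (0.553, -0.056), yaw -0.071; lever is fully forward in slot 1 (a≈-0.19, f≈0.24). Close the fingers and approach in front of the lever.

```bash
cat >> h.py <<'E'
p=np.array([0.55317,-0.05563,-0.0712])
def quat(s):
    y=s*np.array([-np.sin(p[2]),np.cos(p[2]),0]);x=np.array([0,0,-1.]);return R.from_matrix(np.c_[x,y,np.cross(x,y)]).as_quat()
def W(x,y,z): return s2w(p,[x/1000,y/1000,z/1000])[0]
def toS(w): return (R.from_euler('z',-p[2]).apply(np.array(w)-[p[0],p[1],0])*1000).round(1)
def shoot(ctrl,names,tag,z=1):
    import cv2
    ims=[]
    for n in names:
        c=ctrl.read_camera(n); im=c['image']
        x,y=(225,140) if n=='scene' else (205,140)
        ims.append(cv2.resize(im[y:y+140,x:x+130],None,fx=3,fy=3,interpolation=cv2.INTER_CUBIC))
    cv2.imwrite(f'pics/{tag}.png',np.hstack(ims))
E
python3 - <<'E'
from workcell import ctrl
from h import *
o=ctrl.get_obs()
for s in(1,-1): print(s,ctrl.ik(W(105,36,300),quat(s)))
q=o['joint_positions']
js={s:ctrl.ik(W(105,36,300),quat(s)) for s in(1,-1)}
s=min((s for s in js if js[s] is not None),key=lambda s:np.abs(np.array(js[s])-q).max());print('s',s)
open('s.txt','w').write(str(s))
ctrl.grip(0.0,20); print('tips',ctrl.tips_ahead,ctrl.get_obs()['gripper_width'],ctrl.get_obs()['t'])
x=o['tcp_pos'];ctrl.servo_line([x[0],x[1],.31],v=.2)
ctrl.goto(W(105,36,290),quat(s))
o=ctrl.get_obs();print(o['t'],toS(o['tcp_pos']),o['contact_force'])
ctrl.servo_line(W(105,36,190),v=.15)
o=ctrl.get_obs();print(o['t'],toS(o['tcp_pos']),o['contact_force'])
shoot(ctrl,['scene','side'],'a1')
E
```

```text
1 [-1.60334419e-01  2.81466827e-01  1.36674861e+00 -4.44089210e-16
  1.49337722e+00 -1.65993075e+00]
-1 [-0.16033442  0.28146683  1.36674861  0.          1.49337722  1.48166191]
s 1
tips 0.022 -0.00022410246503207237 1.3667
4.4667 [104.9  37.  290.1] [ 0.05188445 -0.30952852  0.21423056]
5.2833 [105.7  36.  191.2] [ 0.39441628 -0.22908898  1.17655753]
```

View pics/a1.png

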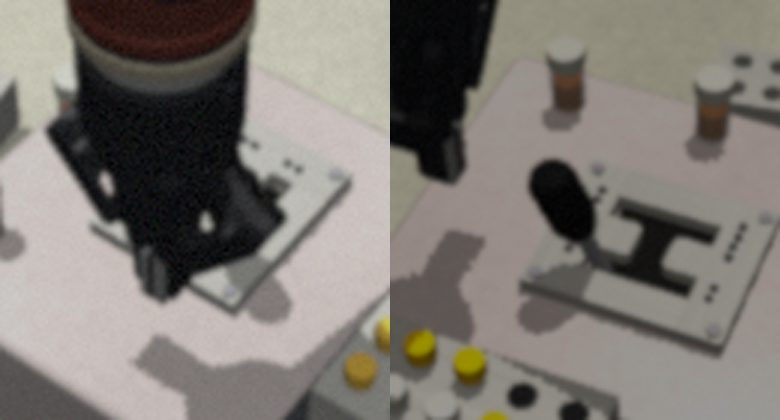

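Fingertips stand clear in front of the lever (side view tip ≈(221,199), lever grip ≈(263,206)). The knuckles bulge along the jaw axis, so I'll turn 90° for the cross push. Push rearwards first.

Run:
```python
from workcell import ctrl
from h import *
print(proj(D,W(105,36,169)))
ctrl.servo_line(W(105,36,182),v=.1)
f0=ctrl.get_obs()['contact_force']
hit=ctrl.servo_line(W(60,36,182),v=.06,contact_N=2.5)
o=ctrl.get_obs();print(hit,o['t'],toS(o['tcp_pos']),o['contact_force'])
if not hit: hit=ctrl.servo_line(W(45,36,182),v=.06,contact_N=2.5)
o=ctrl.get_obs();x=toS(o['tcp_pos']);print(hit,o['t'],x,o['contact_force'])
m=0
for xx in np.arange(x[0]-5,33,-6):
    h=ctrl.servo_line(W(xx,34,182),v=.06,contact_N=15)
    o=ctrl.get_obs();print(h,toS(o['tcp_pos']),(o['contact_force']-f0).round(1))
    if h: break
print(o['t']);shoot(ctrl,['scene','side'],'a2')
```

```text
[[223.868565   198.20237545]]
True 6.3083 [ 62.9  36.2 182.2] [ 1.93037578 -0.80391165  0.54725742]
True 6.3083 [ 62.9  36.2 182.2] [ 1.93037578 -0.80391165  0.54725742]
False [ 57.4  33.8 181.8] [0.8 0.7 0.6]
False [ 51.1  34.  181.5] [ 0.  -0.4  0.1]
False [ 45.2  34.  181.7] [-0.1 -0.1 -0.3]
False [ 39.2  34.  181.8] [-0.  -0.5  0.4]
False [ 33.2  34.  181.8] [-0.2 -0.1 -0.3]
7.5583
```

View pics/a2.png

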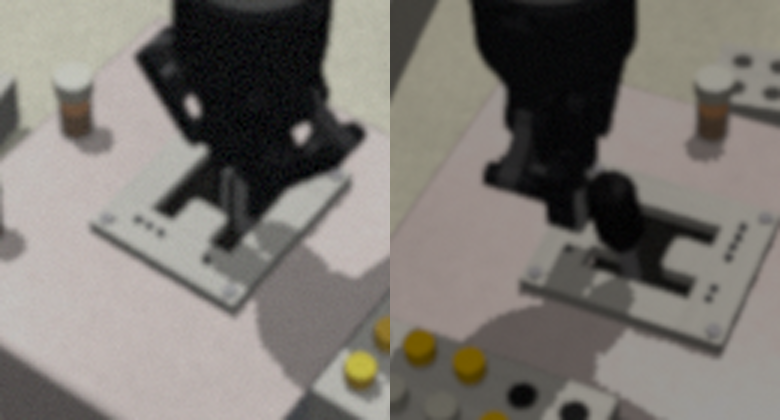

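```bash
cat >> h.py <<'E'
def levfit(ctrl,names,a=None):
    from scipy.optimize import least_squares
    import cv2
    obs=[]
    for n in names:
        c=ctrl.read_camera(n); r=ctrl.regions_of(c,'handle')
        if r:
            ys,xs=np.nonzero(r[0]['region']); print(n,r[0]['confidence'],r[0]['position'],len(xs),xs.min(),xs.max(),ys.min(),ys.max())
            obs.append((dict(fx=c['fx'],cx=c['cx'],cy=c['cy'],eye=np.array(c['eye']),att=c['attitude']),r[0]['position']))
    L=.165
    fun=lambda q:np.concatenate([proj(c,s2w(p,lev(L,q[0] if a is None else a,q[-1])))[0]-uv for c,uv in obs])
    if obs:
        r=least_squares(fun,[-.19,.1] if a is None else [.1]);print('fit',r.x.round(3),r.fun.round(1))
E
python3 - <<'E'
from workcell import ctrl
from h import *
levfit(ctrl,['side'],-.195)
for f in (.1,.08,.06,.04): print(f,proj(D,s2w(p,lev(.17,-.195,f))).round(1))
E
```

```text
side 0.65 [282.7, 209.4] 499 270 290 197 234
fit [0.029] [-0.9  3.2]
0.1 [[274.5 209.1]]
0.08 [[276.5 209.6]]
0.06 [[278.4 210.1]]
0.04 [[280.4 210.6]]
```

Run:
```python
from workcell import ctrl
from h import *
h=ctrl.servo_line(W(27.5,34,182),v=.05,contact_N=15)
print(h)
ctrl.servo_line(W(70,40,182),v=.2)
print(ctrl.get_obs()['t'])
levfit(ctrl,['side','scene']);
shoot(ctrl,['scene','side'],'a3')
```

```text
False
8.4
side 0.84 [287.2, 211.4] 458 274 292 198 234
fit [-0.167 -0.015] [0. 0.]
```

View pics/a3.png

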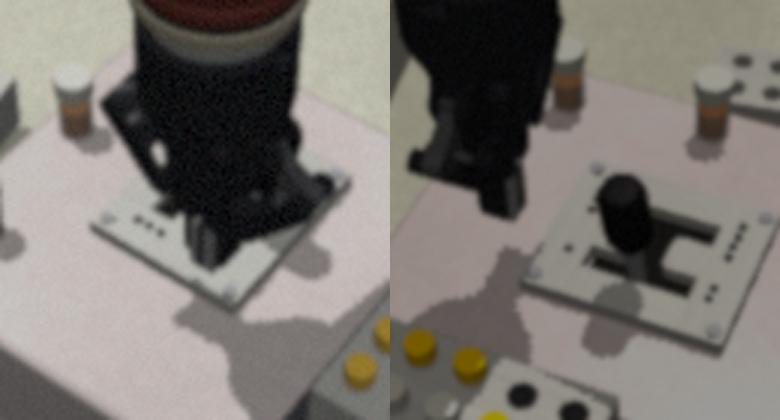

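Lever stands at about f≈0.01 (grip ≈(283,211) in side). Rotate the tool and move to its left for the cross push.

```bash
cat >> h.py <<'E'
def quatx(s):
    y=s*np.array([np.cos(p[2]),np.sin(p[2]),0]);x=np.array([0,0,-1.]);return R.from_matrix(np.c_[x,y,np.cross(x,y)]).as_quat()
E
python3 - <<'E'
from workcell import ctrl
from h import *
q=np.array(ctrl.get_obs()['joint_positions'])
js={s:ctrl.ik(W(3,82,240),quatx(s)) for s in(1,-1)}
for s in js: print(s,js[s])
s=min(js,key=lambda s:abs(js[s][5]));print(s);open('sx.txt','w').write(str(s))
ctrl.servo_line(W(75,80,240),v=.15)
ctrl.goto(W(3,82,240),quatx(s))
ctrl.servo_line(W(3,82,182),v=.12)
o=ctrl.get_obs();print(o['t'],toS(o['tcp_pos']),o['contact_force'])
hit=ctrl.servo_line(W(3,52,182),v=.06,contact_N=2.5)
o=ctrl.get_obs();print(hit,o['t'],toS(o['tcp_pos']),o['contact_force'])
shoot(ctrl,['scene','side'],'a4');levfit(ctrl,['side','scene'])
E
```

```text
1 [-9.40285200e-02  8.17515786e-02  1.70668256e+00 -4.44089210e-16
  1.35315852e+00 -2.28285200e-02]
-1 NoneTraceback (most recent call last):
  File "<stdin>", line 6, in <module>
  File "<stdin>", line 6, in <lambda>
TypeError: 'NoneType' object is not subscriptable
```

Run:
```python
from workcell import ctrl
from h import *
s=1
ctrl.servo_line(W(75,80,240),v=.15)
ctrl.goto(W(3,82,240),quatx(s))
ctrl.servo_line(W(3,82,182),v=.12)
o=ctrl.get_obs();print(o['t'],toS(o['tcp_pos']),o['contact_force'])
hit=ctrl.servo_line(W(3,52,182),v=.06,contact_N=2.5)
o=ctrl.get_obs();print(hit,o['t'],toS(o['tcp_pos']),o['contact_force'])
shoot(ctrl,['scene','side'],'a4');levfit(ctrl,['side','scene'])
```

```text
11.3583 [  3.3  82.  182.3] [ 0.69947089 -0.25248123  0.65433911]
True 11.8417 [  3.2  53.5 182.4] [1.62124416 2.46124731 2.00478386]
scene 0.47 [306.8, 200.8] 206 303 318 191 215
fit [-0.185  0.152] [0. 0.]
```

View pics/a4.png

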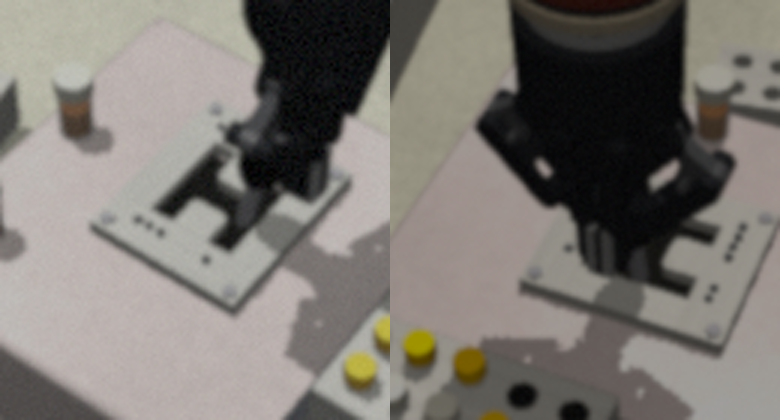

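```bash
python3 - <<'E'
from h import *
for f in (-.02,0,.02,.04,.06):
  print(f,[ (proj(D,s2w(p,lev(L,-.19,f)))[0]-[205,140])*3+[390,0] for L in(.11,.142,.168,.194)], (proj(S,s2w(p,lev(.11,-.19,f)))[0]-[225,140])*3)
E
python3 - <<'E'
import cv2
i=cv2.imread('pics/a3.png')[150:320,540:700];i=cv2.convertScaleAbs(i,alpha=2.,beta=10);cv2.imwrite('pics/a3z.png',cv2.resize(i,None,fx=3.5,fy=3.5))
E
```

```text
-0.02 [array([641.49548166, 270.85345009]), array([637.97217358, 242.44491144]), array([634.90319943, 217.699681  ]), array([631.62933301, 191.30239798])] [255.44036861 206.16921471]
0 [array([637.8860452 , 269.70122649]), array([633.13818944, 240.93003296]), array([629.00460956, 215.88124615]), array([624.59714922, 189.17279066])] [253.27449653 208.48847924]
0.02 [array([634.28298435, 268.59972705]), array([628.31563155, 239.48557912]), array([623.12302891, 214.15136363]), array([617.58914016, 187.15204564])] [251.10057553 210.86207031]
0.04 [array([630.68819392, 267.5494118 ]), array([623.50723274, 238.11214903]), array([617.26199425, 212.51073976]), array([610.60977279, 185.24096539])] [248.91968827 213.28896897]
0.06 [array([627.10355456, 266.55070475]), array([618.71569869, 236.81028478]), array([611.4249997 , 210.96000159]), array([603.66344994, 183.44024529])] [246.73292887 215.76811597]
```

View pics/a3z.png

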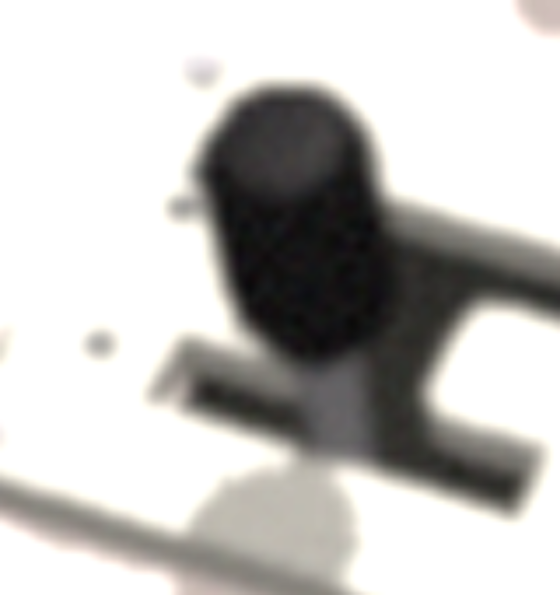

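Zoom shows the shaft midway along the left slot (f≈0.01), opposite the crossing. Push across.

Run:
```python
from workcell import ctrl
from h import *
f0=np.array([.7,-.25,.65])
for y in np.arange(46,-26,-8):
    h=ctrl.servo_line(W(2,y,182),v=.06,contact_N=9)
    o=ctrl.get_obs();print(h,toS(o['tcp_pos']),(o['contact_force']-f0).round(1))
    if h: break
print(o['t']);shoot(ctrl,['scene','side'],'a5')
```

```text
False [  2.   45.8 182.1] [-0.2  3.   0. ]
False [  2.   37.7 182.1] [-0.5  1.5  1.4]
False [  2.   29.7 182. ] [-0.9  2.6  0.6]
False [  2.   21.7 182. ] [-0.2  2.9  0.4]
False [  2.   13.8 182. ] [-0.7  2.6  0.6]
False [  1.9   5.8 181.9] [-1.6  1.7  1.2]
False [  1.8  -2.3 181.7] [-0.5  2.3 -0. ]
False [  1.7 -10.2 181.6] [ 0.   2.2 -2.1]
True [  1.5 -12.2 181.3] [0.1 7.9 3. ]
14.625
```

View pics/a5.png

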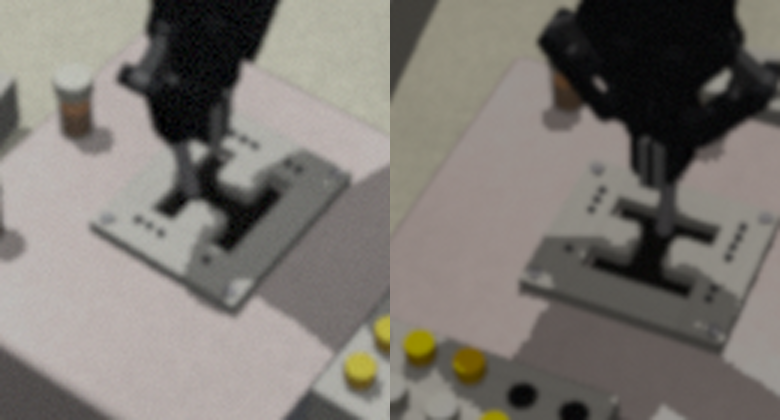

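The lever has crossed into the right slot (shaft ≈(665,215) in the side crop, at the crossing end). Now behind it and push forward.

Run:
```python
from workcell import ctrl
from h import *
ctrl.servo_line(W(1.5,8,182),v=.1)
ctrl.servo_line(W(-5,15,245),v=.2)
ctrl.goto(W(-58,-34,245),quat(1))
shoot(ctrl,['scene','side'],'a6');levfit(ctrl,['scene','side'])
ctrl.servo_line(W(-58,-34,182),v=.12)
o=ctrl.get_obs();f0=o['contact_force'];print(o['t'],toS(o['tcp_pos']),f0)
h=ctrl.servo_line(W(-14,-34,182),v=.06,contact_N=2.5)
o=ctrl.get_obs();print(h,o['t'],toS(o['tcp_pos']),(o['contact_force']-f0).round(1))
```

```text
scene 0.66 [283.1, 174.8] 565 271 290 157 204
side 0.7 [299.9, 182.9] 569 291 308 167 219
fit [0.221 0.008] [-1.  -0.7 -0.3  1.7]
18.0083 [-57.6 -34.1 182.5] [-0.22304357 -0.36707086 -0.02950023]
True 18.625 [-19.7 -34.1 181.8] [-0.4 -0.1 -0.6]
```

View pics/a6.png

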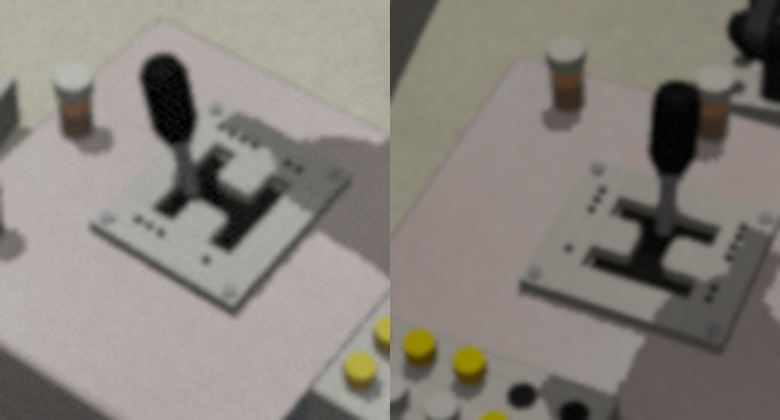

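Lever is at a≈0.22, f≈0.01, clear in the right slot. Push forward to the stop.

Run:
```python
from workcell import ctrl
from h import *
f0=np.array([-.22,-.37,-.03])
for x in [-12,-4,4,12,18,22,26,30]:
    h=ctrl.servo_line(W(x,-34,182),v=.05,contact_N=12)
    o=ctrl.get_obs();print(h,toS(o['tcp_pos']),(o['contact_force']-f0).round(1))
    if h: break
print(o['t'])
shoot(ctrl,['scene','side'],'a7')
ctrl.servo_line(W(x-30,-34,184),v=.12)
levfit(ctrl,['scene','side'])
shoot(ctrl,['scene','side'],'a8')
print(ctrl.get_obs()['t'])
```

```text
False [-11.6 -33.9 181.8] [-0.2 -0.1  0.6]
False [ -3.4 -34.  182.1] [-0.  -0.1  0.7]
False [  4.7 -34.  182.1] [ 0.1  1.  -0.1]
False [ 12.6 -34.  182. ] [-0.1 -0.1 -0.6]
False [ 17.2 -34.  181.4] [-5.3  1.5  0.2]
False [ 19.9 -33.9 180.9] [-10.6   1.1   2.3]
False [ 22.5 -34.  180.4] [-13.9   0.9   2.1]
False [ 25.1 -34.2 179.9] [-19.2  -0.5   4.6]
20.8917
scene 0.93 [268.2, 189.1] 462 256 281 174 210
side 0.55 [281.7, 183.4] 487 269 287 163 212
fit [0.222 0.226] [ 1.2 -1.  -1.4 -2.5]
21.6917
```

View pics/a8.png

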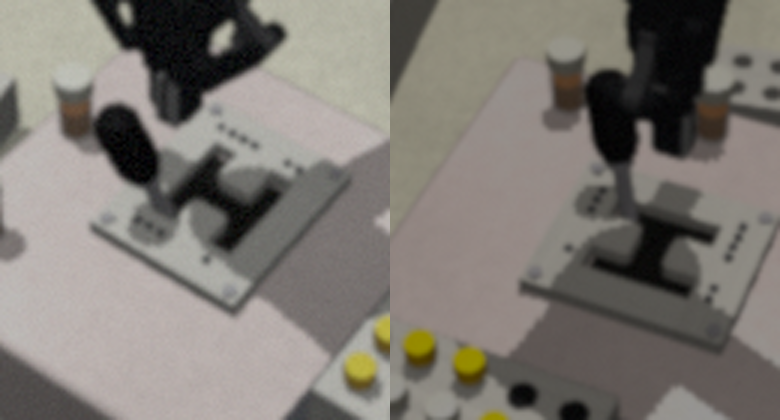

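The lever came up against its stop (force rose to 19 N) and sits at the three dots. Withdraw and check.

Run:
```python
from workcell import ctrl
from h import *
import cv2
ctrl.servo_line(W(-40,-34,184),v=.15)
ctrl.servo_line(W(-60,-34,290),v=.2)
ctrl.goto([0.25,-0.4,0.32],quat(1))
ims=[]
for n in('scene','side'):
    c=ctrl.read_camera(n);ims.append(c['image'][100:400,130:520])
cv2.imwrite('pics/a9.png',np.hstack(ims))
levfit(ctrl,['scene','side']);print(ctrl.get_obs()['t'])
```

```text
scene 0.56 [268.7, 189.3] 534 256 284 174 213
side 0.92 [281.5, 182.2] 591 270 287 162 213
fit [0.222 0.227] [ 0.6 -1.1 -1.2 -1.3]
24.575
```

View pics/a9.png

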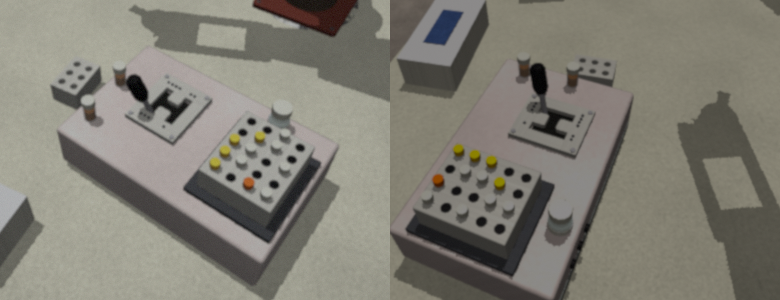

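```bash
python3 -c "
from workcell import ctrl
print(ctrl.sign_off(),ctrl.get_obs()['t'])"
```

```text
the job is handed in; nothing more can be done
the job is handed in; nothing more can be done
```

The shaker is in third gear, and I handed the job in at about 24.6 s on the robot's clock.

**What I did:** The lever started fully forward in slot 1. With closed fingertips I pushed it back to the crossing, then across to the right, then forward to the end of the third slot. I never gripped it, and it did not enter the fourth slot.

**Forces:** The cross push peaked at about 8 N and the final push at about 19 N, at the stop. Both are under the 36 N limit.

**Final checks:**
- **Lever position:** After backing the arm away, both cameras show the lever at the three dots.
- **Lever angles:** The camera fit gave an across angle of about +0.22 and a fore angle of about 0.227. That is slightly short of the nominal 0.24, but it relies on the network's pixel positions. The hard rise in force, and where it happened, match 0.24, so I took it as fully home.
- **Other items:** By eye in the final pictures, the vials, jar and tube block look unmoved. I did not measure their positions.
- **Network accuracy:** The network's lever estimates were off when the gripper hid part of it, so at those points I read the angle from the pictures.

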